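# Close the meter housing on its dowels and hold it shut

## Robot

A 6-joint arm with a two-finger parallel gripper is mounted at the origin on the work surface. World frame = base frame: x ahead of the robot, y to its left, z up, the work surface at z = 0. Lengths are in m, angles in rad, forces in N, time in s.
With the tool pointing down it reaches from about 0.225 to 0.725 m from the base axis. Payload 3.1 kg.
Tool frame: the origin (TCP) lies at the very end of the fingers, on their centre line; the grasp point (between the pads) lies r.tcp_to_grasp behind it (r.tcp_to_grasp is the distance from the TCP to the grasp point, in m); z points along the fingers, y is the line along which they close (so a half turn about z gives the same grasp; the last joint's range is limited). The gripper opens to 85 mm and grips with 20 to 120 N. Pads are 22 mm wide; open, the fingers measure 114 mm over their backs; the gripper's body (76 mm by 85 mm) begins 54 mm behind the grasp point. The pads swing forward as they close: fully open they stand 13 mm farther back than shut.
Start: joints at [1.018, 0.048, 0.099, 1.622, 0, 1.443], TCP at [0.216, 0.478, 0.231] pointing down, gripper open.
Joint ranges: [-2.91, 2.91], [-0.99, 1.94], [-1.21, 1.42], [-2.12, 2.29], [-1.49, 1.47], [-3.14, 3.14]. Speed limits (rad/s): [2.79, 2.79, 3.14, 3.14, 3.14, 3.14].

## Interface

Orientations are given as a rotation vector (axis times angle).
In Python, from workcell import r, eyes gives the robot as it stands.
- The arm moves only by the shell command python3 -m creep 'ROWS' [FORCE]. ROWS is a JSON object of lists of equal length, an entry for each row: "offset": the shift along the tool's x, y, z in m, a list of three; "angular": the turn, a rotation vector about the tool's x, y, z in rad, a list of three; "fingers": the opening, from 0 (shut) to 1 (fully open). In form: {"offset": [[x, y, z], ...], "angular": [[ax, ay, az], ...], "fingers": [fingers, ...]}. A call has exactly 8 rows; each row shifts and turns the commanded pose from where the row before left it, along the tool's axes as they then stand; what a row does not reach is not made up. A row lasts 1/12 s, in which the tool goes at most 41.7 mm and 7.16 degrees, less where a joint would pass 70% of its speed; a pose out of reach is approached as far as the arm can. A call is refused whole if a number of a shift passes 0.0417 or a number of a turn 0.125, either way. A call with a gripper value outside its range is refused whole. The fingers move at their own pace and stop on an object; FORCE is the grip in N (left out, the last holds). Time passes only in rows, so rows that do not move let the fingers close, or fill a call up. It gives the time, the measured TCP pose, the force, the opening and the grip force at its end, in the units of the state.
- r.state(): the state, without advancing time (a new reading comes with each control period).
- eyes.capture(name): name is "scene" or "top" or "wrist"; returns a dict with "pixels" (400x640x3 uint8, red, green, blue), "fov_y" (degrees; the focal length in pixels is half the picture's height over the tangent of half this angle, whatever the lens; pixels are square), "cx", "cy" (the principal point, pixels), "world_to_cam" (4x4, takes a point from world to camera coordinates). Camera axes: x right, y down, z forward; pixel columns grow to the right and rows downward; lengths in m; the calibration is good to about 2 mm. A picture is of the moment at which its call begins. There is no depth.
- r.hand_in(): hands the job in; it is judged then, once.
The state is a dict: "clock": time; "joint_pos": joint angles; "qvel": joint speeds; "tau": joint torques, N m; "tcp_pos": TCP position; "eef_rot": TCP orientation; "ft_force": force on the tool from outside, world axes, zero at the start; "ft_torque": the same for the moment, N m; "width": finger opening in m; "grasp_force": force on a finger pad.
Only numpy, scipy, OpenCV 4.12 (cv2) and the standard library are available. Lean on these libraries where they do the work, as an engineer would, in place of code of your own. Each camera call takes 0.05 s, during which the arm holds its last target. There are 200 camera calls.

## Task

The front half of a yellow handheld meter is fixed in the aluminium jig with its two steel dowels pointing up; lift the loose yellow back cover off the blue mat by its raised hump and lower it onto the dowels, its black end at the same end as the black end of the half in the jig. Push it down against the sprung brass plate until the two halves meet flush all round, and keep holding it pressed shut: the job finishes with you still holding, as the spring pushes the cover open again if you let go. Leave the solvent bottle, the screwdriver and the screw tray where they are.

Things in the scene. Friction and masses are not known exactly. Their poses are not given: they have to be found in the camera images.
- cover_center (a point): Centre, half-way up, of the loose yellow back cover, which lies on the mat the right way up (112 to 224 g). The cover is a plate 124 x 66 x 10 mm with a hump on top in the middle, 56 long x 40 wide x 24 mm high (34 mm high in all); this point is 17 mm above its flat underside and 17 mm below the hump's top. Its x runs along the length towards the black end (a black block that sticks out 11 mm), y across the width, z up. Grip it across the 40 mm of the hump (along y).
- hole_a (a point): Centre of the cover's hole A, at its underside, on the centre line near the black end: 48 mm along x from the cover's centre. Hole of 10 mm diameter, straight through the 10 mm plate.
- hole_b (a point): Centre of the cover's hole B, at its underside, near the other end: 48 mm along -x and 16 mm along +y from the cover's centre. Hole of 10 mm diameter, straight through.
- seat (a point): Centre of the rim (the parting plane) of the yellow front half fixed in the jig, 43 mm above the table; z up, x towards its black end, y across. When shut the cover's underside lies on this plane, so cover_center is then 17 mm above this point, with x and y axes parallel. The half is 124 x 66 mm, on an aluminium jig plate 190 x 120 x 12 mm; nothing of the jig beside it is higher than the rim. The jig does not move.
- dowel_a (a point): Foot of steel dowel A, on the rim plane, 48 mm along x from the seat (near the black end); goes into hole A. The dowels stand 15 mm above the rim, 8.4 mm in diameter for the first 5 mm and then tapering to 3.6 mm at the tip.
- dowel_b (a point): Foot of steel dowel B, on the rim plane, 48 mm along -x and 16 mm along +y from the seat; same size; goes into hole B.
- contact (a joint): Travel of the sprung brass contact plate (46 x 26 mm, in the middle of the front half), m: 0 when up, its top then 6 mm above the rim; 0.006 when pushed down level with the rim, as it is when the housing is shut. It pushes up with 4 N at the top and 10 N fully down, so the free cover rests about 6 mm open.
- cover: The loose back cover itself, at the start lying flat on the blue mat, whose top is 3 mm above the table; origin at the centre of its underside, axes as cover_center.
- jig: The jig with the fixed front half, its dowels and brass plate; origin at the centre of the jig's underside, 40 mm under the seat, same axes.
- solvent_center (a point): Bystander: centre of a square pale blue solvent bottle with a steel cap, 62 x 62 mm, 117 mm tall, upright, loose.
- driver: Bystander: loose screwdriver 160 mm long lying on the mat along its x, handle to -x.
- screwtray: Bystander: loose white tray of screws, 75 x 100 x 18 mm, origin at the centre of its underside.
There are look-alikes about, which are no part of the job. Leave any orange or purple look-alike of the cover alone.

How it is judged:
By the outcome, as a careful person would: the job done as asked, in the order asked, and still so for the second after the job is handed in, while the arm keeps its last pose, push and grip.
It also fails if it takes over 40 s, if anything falls off the work surface, if the arm or the gripper's body presses on something with over 40 N, if the wrist force passes 120 N, or if a joint passes its speed limit or range.

## Working session

There is one attempt and no reset: what is moved stays moved. The work goes in short steps, Python scripts to look and compute and a shell command to move; the robot and the scene stay as the last step left them, time stands still between calls to the robot, and variables do not carry over. Pictures are saved under pics/ and viewed, at most 10 in all, crops included, and the job is handed in when it is done.

```bash
mkdir -p pics; ls
python3 - <<'E'
from workcell import r, eyes
import cv2,numpy as np
s=r.state();print({k:s[k] for k in('clock','tcp_pos','eef_rot','width','ft_force')},r.tcp_to_grasp)
for n in('top','scene'):
    c=eyes.capture(n);cv2.imwrite(f'pics/{n}0.png',c['pixels'][:,:,::-1])
    print(n,c['fov_y'],c['cx'],c['cy'],np.round(c['world_to_cam'],4).tolist())
E
```

```text
pics
{'clock': 0.0, 'tcp_pos': array([0.21603432, 0.47781308, 0.23008674]), 'eef_rot': array([-0.66201484, -3.07022043,  0.00353882]), 'width': 0.08544702435667956, 'ft_force': array([0.34674228, 0.23095762, 0.76873724])} 0.0187
top 56.47009109987353 323.17808957143365 194.45029645668464 [[0.0758, -0.9971, -0.0034, -0.06], [-0.9724, -0.0731, -0.2216, 0.5768], [0.2207, 0.0201, -0.9751, 0.8338], [0.0, 0.0, 0.0, 1.0]]
scene 44.686162068435564 322.539034559889 205.4802119526222 [[-0.8693, 0.4941, -0.016, 0.5192], [0.3548, 0.6009, -0.7162, -0.1598], [-0.3443, -0.6283, -0.6977, 1.3933], [0.0, 0.0, 0.0, 1.0]]
```

View pics/top0.png

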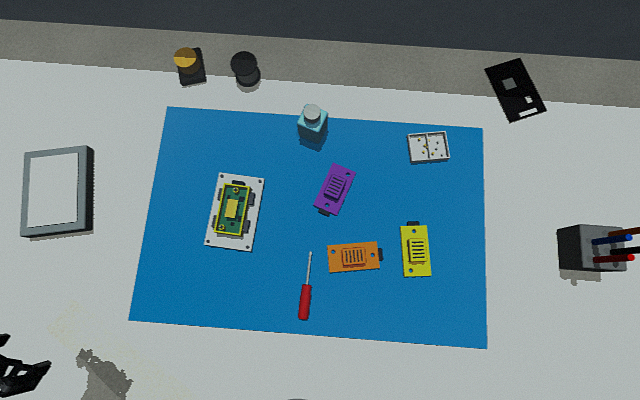

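View pics/scene0.png

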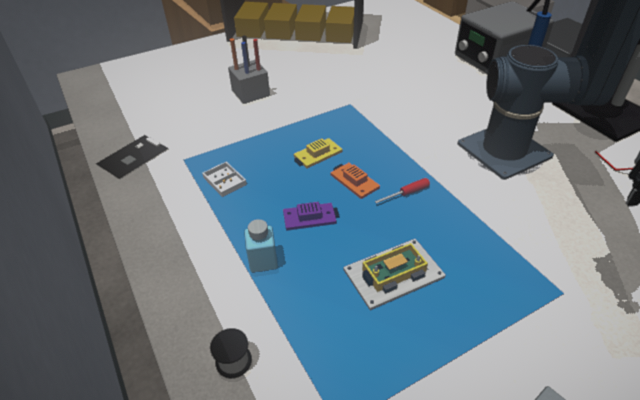

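The yellow cover is at about (416,250) in the top view, with its black end up near (413,223). The jig is at about (235,211). I'll enlarge both.

Run:
```python
import cv2,numpy as np
t=cv2.imread('pics/top0.png');s=cv2.imread('pics/scene0.png')
f=lambda im,x,y,w,h,k:cv2.resize(im[y:y+h,x:x+w],None,fx=k,fy=k,interpolation=cv2.INTER_CUBIC)
a=np.hstack([f(t,195,165,80,100,6)[:600],f(t,390,215,53,70,6)[:600].repeat(1,0) if 0 else cv2.copyMakeBorder(f(t,390,215,53,70,6),0,180,0,0,cv2.BORDER_CONSTANT)])
cv2.imwrite('pics/c1.png',a)
b=np.vstack([f(s,340,235,110,75,5)[:,:],cv2.copyMakeBorder(f(s,285,130,65,40,5),0,0,0,225,cv2.BORDER_CONSTANT)])
cv2.imwrite('pics/c2.png',b);print(a.shape,b.shape)
```

```text
(600, 798, 3) (575, 550, 3)
```

View pics/c1.png

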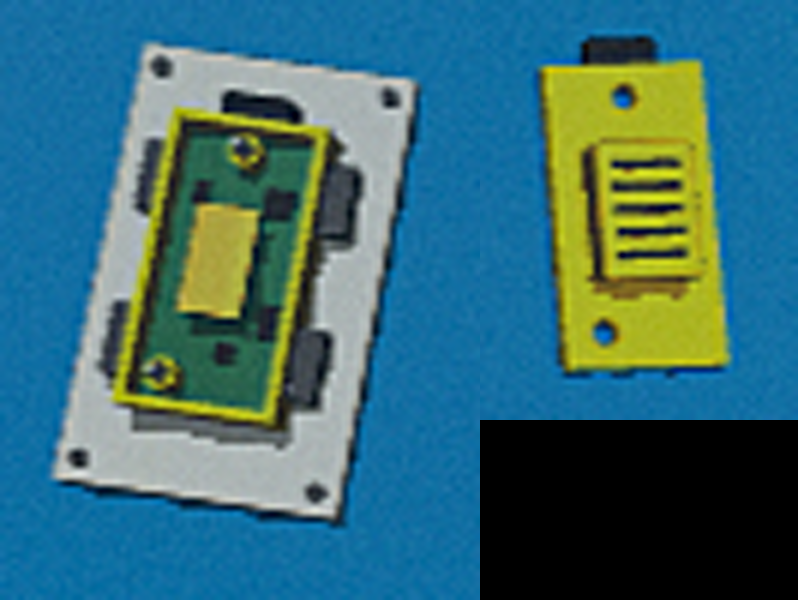

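View pics/c2.png

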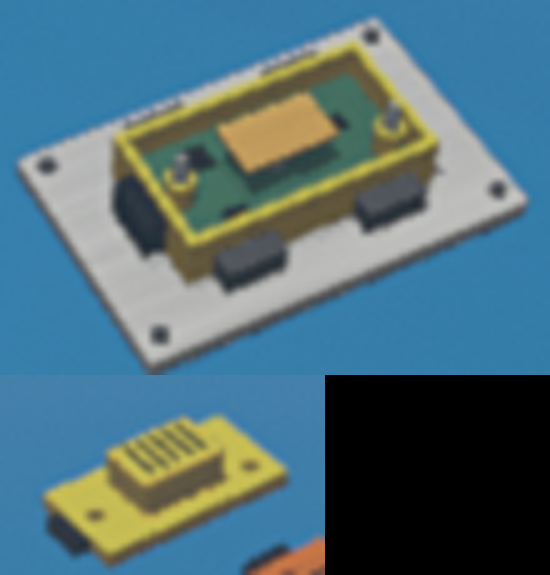

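Corners, read off in crop pixels:
- **Jig rim, top view:** (174,110), (332,130), (278,422), (116,403). Black end is up and hole/dowel B is to the left.
- **Cover plate, top view:** (541,67), (698,62), (729,365), (564,370). Black end is up.
- **Scene crop:** the rim and plate corners are visible there too.

Next I'll fit a planar pose to each from both cameras.

```bash
cat > h.py <<'E'
import numpy as np,cv2
from scipy.optimize import least_squares
def proj(c,P):
    P=np.atleast_2d(P);W=np.array(c['world_to_cam']);q=P@W[:3,:3].T+W[:3,3]
    f=200/np.tan(np.radians(c['fov_y'])/2)
    return np.c_[c['cx']+f*q[:,0]/q[:,2],c['cy']+f*q[:,1]/q[:,2]]
def place(p,L,z):
    c,s=np.cos(p[2]),np.sin(p[2]);L=np.asarray(L)
    return np.c_[p[0]+c*L[:,0]-s*L[:,1],p[1]+s*L[:,0]+c*L[:,1],np.full(len(L),z)+(L[:,2] if L.shape[1]>2 else 0)]
def fit(obs,z,p0=(.4,0,0)):
    # obs: list of (cam, local pts, pixels)
    R=lambda p:np.concatenate([(proj(c,place(p,L,z))-U).ravel() for c,L,U in obs])
    o=least_squares(R,p0,loss='soft_l1');return o.x,np.round(R(o.x).reshape(-1,2),1).tolist()
RECT=np.array([[62,33],[62,-33],[-62,-33],[-62,33]])*1e-3
E
python3 - <<'E'
from h import *
from workcell import r,eyes
T=eyes.capture('top');S=eyes.capture('scene')
A=lambda u,o,k:np.array(u)/k+np.array(o)
jt=A([[174,110],[332,130],[278,422],[116,403]],[195,165],6)
ct=A([[541-480,67],[698-480,62],[729-480,365],[564-480,370]],[390,215],6)
js=A([[192,243],[118,135],[360,45],[437,145]],[340,235],5)
cs=A([[110,556-375],[45,494-375],[222,418-375],[287,478-375]],[285,130],5)
for n,t,s,z in(('jig',jt,js,.043),('cov',ct,cs,.013)):
    for o in([(T,RECT,t)],[(S,RECT,s)],[(T,RECT,t),(S,RECT,s)]):
        p,e=fit(o,z);print(n,np.round(p,4),np.hypot(p[0],p[1]).round(3),e)
s=r.state();R=cv2.Rodrigues(s['eef_rot'])[0];print(np.round(R,3))
E
```

```text
jig [ 0.5314  0.2029 -0.055 ] 0.569 [[0.1, -0.3], [-0.1, -0.3], [-0.0, 0.5], [0.1, 0.1]]
jig [ 0.5335  0.2083 -0.0847] 0.573 [[-0.3, 0.7], [-0.6, -0.2], [0.0, -0.8], [1.2, 0.1]]
jig [ 0.532   0.2051 -0.0668] 0.57 [[-0.4, -0.7], [-0.7, -0.4], [-1.3, 0.3], [-1.1, -0.4], [-0.1, -0.5], [-0.8, -1.0], [-0.8, -2.3], [0.8, -1.7]]
cov [ 0.4667 -0.2532  0.1095] 0.531 [[-0.0, -0.1], [0.1, -0.1], [-0.2, 0.0], [0.2, 0.1]]
cov [ 0.4696 -0.2476  0.0903] 0.531 [[-0.4, 0.1], [-0.3, 0.4], [0.2, 0.1], [0.6, -0.7]]
cov [ 0.4671 -0.2523  0.1066] 0.531 [[-0.3, -0.3], [-0.2, -0.3], [-0.6, -0.1], [-0.3, -0.1], [-0.0, -1.0], [-0.2, -0.6], [-0.3, -1.1], [0.4, -2.1]]
[[-0.911  0.412 -0.001]
 [ 0.412  0.911 -0.001]
 [ 0.    -0.001 -1.   ]]
```

```bash
Z='[0,0,0],[0,0,0],[0,0,0],[0,0,0],[0,0,0],[0,0,0],[0,0,0],[0,0,0]'
python3 -m creep '{"offset":[[0,0,0],[0,0,0],[0,0,0],[0,0,0],[0,0,0],[0,0,0],[0,0,0],[0,0,0]],"angular":[[0,0,-0.0665],[0,0,-0.0665],[0,0,-0.0665],[0,0,-0.0665],[0,0,-0.0665],[0,0,-0.0665],[0,0,-0.0665],[0,0,-0.0665]],"fingers":[1,1,1,1,1,1,1,1]}'
python3 -m creep '{"offset":[[-0.007,-0.031,0],[-0.007,-0.031,0],[-0.007,-0.031,0],[-0.007,-0.031,0],[-0.007,-0.031,0],[-0.007,-0.031,0],[-0.007,-0.031,0],[-0.007,-0.031,0]],"angular":[[0,0,0],[0,0,0],[0,0,0],[0,0,0],[0,0,0],[0,0,0],[0,0,0],[0,0,0]],"fingers":[1,1,1,1,1,1,1,1]}'
python3 -m creep '{"offset":[[-0.007,-0.031,0],[-0.007,-0.031,0],[-0.007,-0.031,0],[-0.007,-0.031,0],[-0.007,-0.031,0],[-0.007,-0.031,0],[-0.007,-0.031,0],[-0.007,-0.031,0]],"angular":[[0,0,0],[0,0,0],[0,0,0],[0,0,0],[0,0,0],[0,0,0],[0,0,0],[0,0,0]],"fingers":[1,1,1,1,1,1,1,1]}'
```

```text
clock: 0.87
tcp_pos: [0.2163, 0.4782, 0.231]
eef_rot: [0.173, -3.136, 0.001]
ft_force: [0.2, 0.4, 0.3]
width: 0.0855
grasp_force: 0.0
clock: 1.53
tcp_pos: [0.2986, 0.2363, 0.2311]
eef_rot: [-0.169, 3.137, -0.0]
ft_force: [0.9, 0.2, 0.5]
width: 0.0855
grasp_force: 0.0
clock: 2.2
tcp_pos: [0.3809, -0.0044, 0.2313]
eef_rot: [-0.168, 3.137, 0.0]
ft_force: [0.3, 0.1, 0.3]
width: 0.0856
grasp_force: 0.0
```

```bash
python3 -m creep '{"offset":[[-0.0074,-0.032,0.005],[-0.0074,-0.032,0.005],[-0.0074,-0.032,0.005],[-0.0074,-0.032,0.005],[-0.0074,-0.032,0.005],[-0.0074,-0.032,0.005],[-0.0074,-0.032,0.005],[-0.0074,-0.032,0.005]],"angular":[[0,0,0],[0,0,0],[0,0,0],[0,0,0],[0,0,0],[0,0,0],[0,0,0],[0,0,0]],"fingers":[1,1,1,1,1,1,1,1]}'
python3 - <<'E'
from workcell import r,eyes
import cv2,numpy as np
from h import *
c=eyes.capture('wrist');im=c['pixels'][:,:,::-1].copy();cv2.imwrite('pics/w1.png',im)
p=(.4671,-.2523,.1066)
print(proj(c,place(p,[[48,0],[-48,16]],.013) if 0 else place(p,np.array([[48,0],[-48,16]])/1e3,.013)).round(1),proj(c,place(p,RECT,.013)).round(1))
E
```

```text
clock: 2.87
tcp_pos: [0.4672, -0.2526, 0.1907]
eef_rot: [0.168, -3.137, -0.001]
ft_force: [0.5, 0.9, 1.1]
width: 0.0854
grasp_force: 0.0
[[320.6 221. ]
 [335.8 135.6]] [[349.  232.3]
 [292.1 232.3]
 [288.7 121.8]
 [352.5 121.8]]
```

View pics/w1.png

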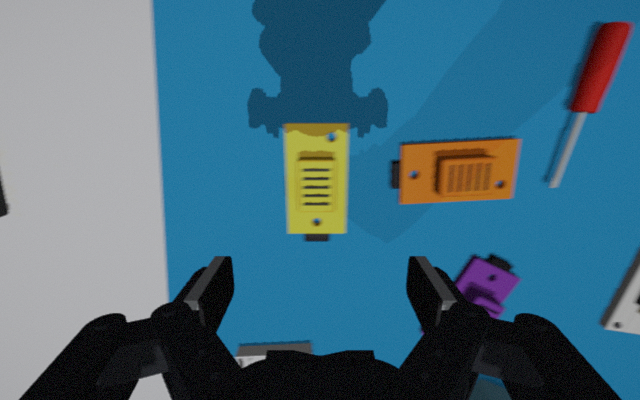

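The wrist view shows the yellow cover with its black end down. Its corners are at about (348,234), (287,234), (283,124) and (350,124), and its holes at (317,222) and (332,137). That is about 3 px from the prediction, so I'll fit it.

Run:
```python
from workcell import r,eyes
from h import *
c=eyes.capture('wrist')
im=c['pixels'][:,:,::-1]
cv2.imwrite('pics/w1c.png',cv2.resize(im[110:250,265:370],None,fx=4,fy=4,interpolation=cv2.INTER_CUBIC))
p,e=fit([(c,RECT,np.array([[348,234],[287,234],[283,124],[350,124.]]))],.013,(.467,-.252,.1));print(p,e)
p,e=fit([(c,np.array([[.048,0],[-.048,.016]]),np.array([[317,222],[332,137.]]))],.013,(.467,-.252,.1));print(p,e)
```

```text
[ 0.47028603 -0.26235976  0.10504154] [[-2.1, 0.5], [1.6, 0.5], [1.5, -0.4], [-1.3, -0.5]]
[ 0.46944813 -0.26258194  0.10192337] [[-0.1, 0.5], [0.1, -0.4]]
```

View pics/w1c.png

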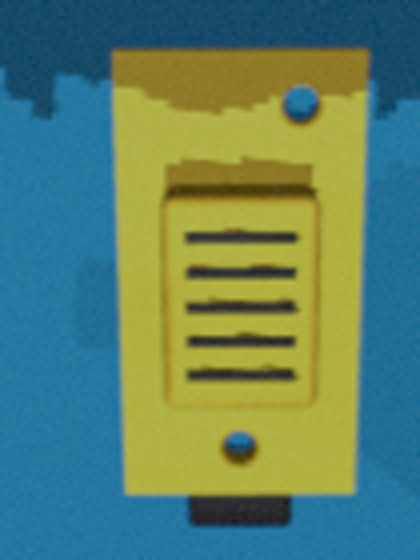

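Run:
```python
from workcell import r,eyes
from h import *
print(r.state()['tcp_pos'])
def yel(im):
    h=cv2.cvtColor(im,cv2.COLOR_RGB2HSV);return cv2.inRange(h,(22,120,60),(34,255,255))
a=cv2.cvtColor(cv2.imread('pics/w1.png'),cv2.COLOR_BGR2RGB);c=eyes.capture('wrist')
print(r.state()['tcp_pos'])
for im in(a,c['pixels']):
    m=yel(im);m[:, :250]=0;m[:,380:]=0
    k=max(cv2.findContours(m,0,2)[0],key=cv2.contourArea);print(cv2.boundingRect(k),cv2.minAreaRect(k))
p,e=fit([(c,RECT,np.array([[354,233.3],[296.5,233.5],[293.3,122.5],[357.5,122.5]])),(c,np.array([[.048,0],[-.048,.016]]),np.array([[324.8,221.8],[340,135.8]]))],.013,(.467,-.252,.1));print(p,e)
```

```text
[ 0.46711799 -0.25476466  0.18841193]
[ 0.46657172 -0.2525329   0.18933198]
(286, 123, 61, 111) ((316.0, 178.0), (110.0, 60.0), 90.0)
(289, 123, 64, 112) ((321.48681640625, 178.8021240234375), (110.81046295166016, 63.08311080932617), 88.91908264160156)
[ 0.46650866 -0.24949228  0.10638501] [[-0.3, -0.0], [-0.1, 0.0], [-0.2, -0.1], [-0.2, -0.4], [0.3, 0.3], [0.5, 0.3]]
```

The arm was still swaying, so I'll let it settle and measure again.

```bash
python3 -m creep '{"offset":[[0,0,0],[0,0,0],[0,0,0],[0,0,0],[0,0,0],[0,0,0],[0,0,0],[0,0,0]],"angular":[[0,0,0],[0,0,0],[0,0,0],[0,0,0],[0,0,0],[0,0,0],[0,0,0],[0,0,0]],"fingers":[1,1,1,1,1,1,1,1]}'
cat >> h.py <<'E'
def yfit(c,p0,z=.013):
    h=cv2.cvtColor(c['pixels'],cv2.COLOR_RGB2HSV);m=cv2.inRange(h,(22,110,50),(34,255,255))
    u=proj(c,[p0[0],p0[1],z])[0]
    m=cv2.morphologyEx(m,cv2.MORPH_CLOSE,np.ones((5,5)))
    k=min([k for k in cv2.findContours(m,0,1)[0] if cv2.contourArea(k)>500],key=lambda k:np.hypot(*(k.reshape(-1,2).mean(0)-u)))
    pr=proj(c,place(p0,RECT,z)); a=cv2.approxPolyDP(cv2.convexHull(k),4,True).reshape(-1,2).astype(float)
    U=np.array([a[np.argmin(np.hypot(*(a-q).T))] for q in pr])
    p,e=fit([(c,RECT,U)],z,p0);return p,U,e
E
python3 - <<'E'
from workcell import r,eyes
from h import *
for i in range(3):
    c=eyes.capture('wrist');print(r.state()['tcp_pos'].round(4),*yfit(c,(.4671,-.2523,.1066)))
E
```

```text
clock: 3.68
tcp_pos: [0.4671, -0.2509, 0.1915]
eef_rot: [-0.169, 3.137, -0.0]
ft_force: [0.5, 0.3, -0.1]
width: 0.0858
grasp_force: 0.0
[ 0.4671 -0.2509  0.1914] [ 0.46835368 -0.25440415  0.10513398] [[344. 232.]
 [290. 232.]
 [286. 123.]
 [348. 123.]] [[1.5, 0.7], [-1.3, 0.6], [-0.9, -0.5], [0.8, -0.4]]
[ 0.4671 -0.251   0.1914] [ 0.46813264 -0.25421987  0.10936569] [[345. 231.]
 [290. 232.]
 [286. 123.]
 [348. 123.]] [[0.9, 1.5], [-0.8, 0.6], [-0.9, -0.5], [0.8, -0.7]]
[ 0.4671 -0.251   0.1913] [ 0.46809744 -0.25426453  0.10925602] [[345. 231.]
 [290. 232.]
 [286. 123.]
 [348. 123.]] [[0.9, 1.5], [-0.8, 0.6], [-0.9, -0.5], [0.8, -0.7]]
```

```bash
python3 -m creep '{"offset":[[-0.001,-0.003,0.02],[0,0,0.02],[0,0,0.02],[0,0,0.02],[0,0,0.02],[0,0,0.02],[0,0,0.015],[0,0,0.01]],"angular":[[0,0,0],[0,0,0],[0,0,0],[0,0,0],[0,0,0],[0,0,0],[0,0,0],[0,0,0]],"fingers":[1,1,1,1,1,1,1,1]}'
python3 -m creep '{"offset":[[0,0,0.01],[0,0,0.01],[0,0,0.006],[0,0,0.004],[0,0,0.002],[0,0,0],[0,0,0],[0,0,0]],"angular":[[0,0,0],[0,0,0],[0,0,0],[0,0,0],[0,0,0],[0,0,0],[0,0,0],[0,0,0]],"fingers":[1,1,1,1,1,1,1,1]}'
```

```text
clock: 4.5
tcp_pos: [0.4672, -0.2532, 0.044]
eef_rot: [0.168, -3.135, -0.003]
ft_force: [-1.1, 0.1, 0.2]
width: 0.0855
grasp_force: 0.0
clock: 5.17
tcp_pos: [0.4689, -0.2543, 0.0151]
eef_rot: [-0.168, 3.136, -0.001]
ft_force: [0.0, 0.4, 0.1]
width: 0.0854
grasp_force: 0.0
```

```bash
python3 -m creep '{"offset":[[0,0,0.0015],[0,0,0],[0,0,0],[0,0,0],[0,0,0],[0,0,0],[0,0,0],[0,0,0]],"angular":[[0,0,0],[0,0,0],[0,0,0],[0,0,0],[0,0,0],[0,0,0],[0,0,0],[0,0,0]],"fingers":[0.5,0.4,0.3,0.2,0.1,0,0,0]}' 80
python3 - <<'E'
from workcell import r,eyes
from h import *
c=eyes.capture('wrist');cv2.imwrite('pics/w2.png',c['pixels'][:,:,::-1])
E
```

```text
clock: 5.83
tcp_pos: [0.4687, -0.2542, 0.0133]
eef_rot: [-0.168, 3.136, -0.001]
ft_force: [-0.3, 0.1, 1.8]
width: 0.0383
grasp_force: 83.1
```

View pics/w2.png

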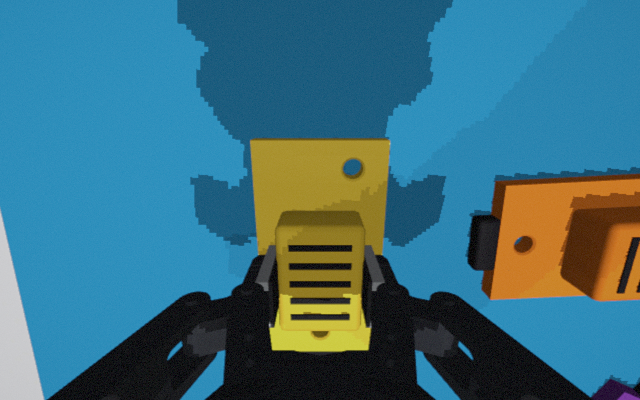

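The hump is gripped. Far corners are at (251,140) and (388,140), hole B at (353,168), and hole A just visible at (320,331). I'll fit where the cover sits in the hand.

```bash
python3 - <<'E'
from workcell import r,eyes
from h import *
c=eyes.capture('wrist')
L=np.array([[-62,-33],[-62,33],[-48,16]])*1e-3
print(fit([(c,L,np.array([[251,140],[388.5,140],[353,168.]]))],.013,(.468,-.254,.107)))
s=r.state();R=cv2.Rodrigues(s['eef_rot'])[0];print(s['tcp_pos'],R.round(4), 'xaxis yaw of cover side',np.arctan2(-R[1,0],-R[0,0]))
E
python3 -m creep '{"offset":[[0,0,-0.005],[0,0,-0.01],[0,0,-0.015],[0,0,-0.02],[0,0,-0.02],[0,0,-0.02],[0,0,-0.02],[0,0,-0.015]],"angular":[[0,0,0],[0,0,0],[0,0,0],[0,0,0],[0,0,0],[0,0,0],[0,0,0],[0,0,0]],"fingers":[0,0,0,0,0,0,0,0]}'
```

```text
(array([ 0.4682211 , -0.25452908,  0.10932943]), [[-1.8, -0.1], [1.8, -0.5], [-0.0, 1.1]])
[ 0.46876429 -0.25420449  0.01324309] [[-9.943e-01 -1.070e-01  8.000e-04]
 [-1.070e-01  9.943e-01 -6.000e-04]
 [-8.000e-04 -6.000e-04 -1.000e+00]] xaxis yaw of cover side 0.10717322233591697
clock: 6.6
tcp_pos: [0.4684, -0.2539, 0.1399]
eef_rot: [-0.168, 3.136, -0.001]
ft_force: [0.5, -0.7, -1.4]
width: 0.0386
grasp_force: 82.6
```

```bash
python3 -m creep '{"offset":[[-0.003,0.01,-0.005],[-0.006,0.02,-0.006],[-0.007,0.023,-0.006],[-0.007,0.024,-0.006],[-0.007,0.024,-0.006],[-0.007,0.024,-0.006],[-0.007,0.024,-0.006],[-0.007,0.024,-0.006]],"angular":[[0,0,0],[0,0,0],[0,0,0],[0,0,0],[0,0,0],[0,0,0],[0,0,0],[0,0,0]],"fingers":[0,0,0,0,0,0,0,0]}'
python3 -m creep '{"offset":[[-0.007,0.024,0],[-0.007,0.024,0],[-0.007,0.024,0],[-0.007,0.024,0],[-0.007,0.024,0],[-0.007,0.022,0],[-0.006,0.014,0],[-0.002,0.006,0]],"angular":[[0,0,0],[0,0,0],[0,0,0],[0,0,0],[0,0,0],[0,0,0],[0,0,0],[0,0,0]],"fingers":[0,0,0,0,0,0,0,0]}'
python3 -m creep '{"offset":[[0,0,0],[0,0,0],[0,0,0],[0,0,0],[0,0,0],[0,0,0],[0,0,0],[0,0,0]],"angular":[[0,0,0.03],[0,0,0.055],[0,0,0.05],[0,0,0.03],[0,0,0],[0,0,0],[0,0,0],[0,0,0]],"fingers":[0,0,0,0,0,0,0,0]}'
python3 - <<'E'
from workcell import r,eyes
from h import *
for i in range(8): c=eyes.capture('wrist')
s=r.state();print(s['tcp_pos'],s['clock'])
im=c['pixels'][:,:,::-1];cv2.imwrite('pics/w3.png',im)
for p in [(.532,.205,-.067),(.533,.202,-.0575)]:print(proj(c,place(p,RECT,.043)).round(1).tolist())
E
```

```text
clock: 7.27
tcp_pos: [0.4997, -0.0742, 0.1841]
eef_rot: [0.169, -3.135, -0.002]
ft_force: [-0.6, -0.4, -2.4]
width: 0.0386
grasp_force: 82.7
clock: 7.93
tcp_pos: [0.5321, 0.0928, 0.1837]
eef_rot: [0.173, -3.135, -0.002]
ft_force: [-0.1, -0.5, -1.0]
width: 0.0386
grasp_force: 82.6
clock: 8.6
tcp_pos: [0.5327, 0.0898, 0.1846]
eef_rot: [-0.09, -3.14, 0.0]
ft_force: [-0.1, 0.2, -1.7]
width: 0.0385
grasp_force: 82.6
[0.53296478 0.08994897 0.18483506] 9.0
[[462.2, 239.5], [398.6, 239.0], [410.7, 114.6], [483.1, 115.3]]
[[459.8, 240.3], [396.2, 240.3], [406.7, 116.3], [479.0, 116.2]]
```

View pics/w3.png

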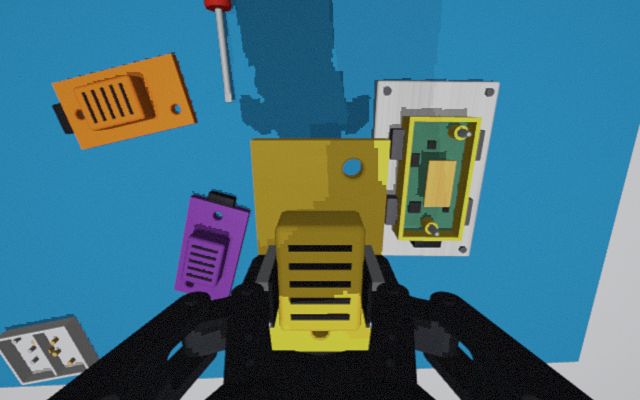

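The jig is clearly visible to the right of the held cover, with its rim at about (397–480, 116–240). I'll enlarge it for exact corners and dowels.

Run:
```python
import cv2
im=cv2.imread('pics/w3.png')
cv2.imwrite('pics/w3c.png',cv2.resize(im[108:250,388:492],None,fx=4,fy=4,interpolation=cv2.INTER_CUBIC))
```

```text
(no output)
```

View pics/w3c.png

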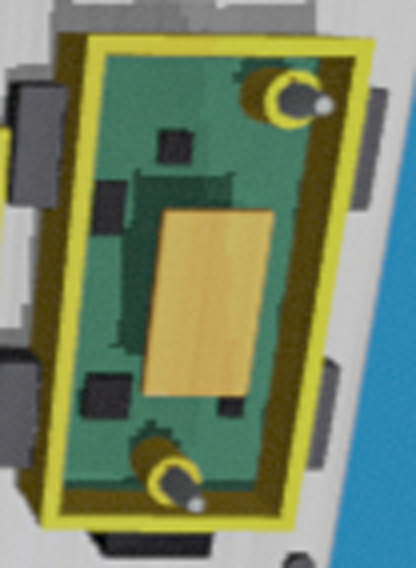

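Crop readings:
- **Rim corners:** (294,531), (41,526), (90,34), (374,40)
- **Dowel tips:** A (196,504), B (324,105)
- **Brass plate corners:** (247,396), (143,394), (163,210), (274,211)

Run:
```python
from workcell import r,eyes
from h import *
c=eyes.capture('wrist')
A=lambda u:(np.array(u,float)+.5)/4-.5+[388,108]
Rm=np.c_[RECT,np.zeros(4)]
D=np.array([[.048,0,.015],[-.048,.016,.015]])
B=np.array([[23,13,6],[23,-13,6],[-23,-13,6],[-23,13,6]])*1e-3
r_=(c,Rm,A([[294,531],[41,526],[90,34],[374,40]]));d=(c,D,A([[196,504],[324,105]]));b=(c,B,A([[247,396],[143,394],[163,210],[274,211]]))
for o in([r_],[d],[b],[r_,d,b]):
    p,e=fit(o,.043,(.532,.204,-.06));print(p.round(4),e)
s=r.state();R=cv2.Rodrigues(s['eef_rot'])[0];print(s['tcp_pos'],np.arctan2(-R[1,0],-R[0,0]))
# held-cover in hand refit, plate top at tcp z
L=np.array([[-62,-33],[-62,33],[-48,16]])*1e-3
print(fit([(c,L,np.array([[251,140],[388.5,140],[353,168.]]))],s['tcp_pos'][2],(.533,.09,-.06)))
```

```text
[ 0.5332  0.2041 -0.0686] [[-0.1, 0.3], [-0.3, 1.0], [-0.4, -0.1], [0.9, -0.8]]
[ 0.5332  0.2041 -0.0668] [[-0.0, 0.3], [0.0, -0.2]]
[ 0.5332  0.2039 -0.0623] [[0.2, 0.1], [-0.3, 0.5], [0.0, -0.2], [0.1, -0.3]]
[ 0.5332  0.204  -0.0674] [[-0.0, 0.3], [-0.3, 1.0], [-0.5, -0.1], [0.7, -0.9], [-0.2, 0.3], [-0.1, -0.2], [0.2, 0.2], [-0.4, 0.5], [0.3, -0.2], [0.4, -0.2]]
[0.53295643 0.0899779  0.184829  ] -0.05777428167354179
(array([ 0.53241093,  0.08974334, -0.05566862]), [[-2.0, -0.1], [1.9, -0.5], [0.0, 1.1]])
```

```bash
python3 -m creep '{"offset":[[0.0005,0.006,0],[0.0008,0.014,0],[0.0008,0.018,0],[0.0008,0.018,0],[0.0008,0.018,0],[0.0008,0.018,0],[0.0008,0.014,0],[0.0008,0.008,0]],"angular":[[0,0,0.0095],[0,0,0],[0,0,0],[0,0,0],[0,0,0],[0,0,0],[0,0,0],[0,0,0]],"fingers":[0,0,0,0,0,0,0,0]}'
python3 -m creep '{"offset":[[0,0,0.01],[0,0,0.02],[0,0,0.02],[0,0,0.02],[0,0,0.015],[0,0,0.008],[0,0,0.004],[0,0,0]],"angular":[[0,0,0],[0,0,0],[0,0,0],[0,0,0],[0,0,0],[0,0,0],[0,0,0],[0,0,0]],"fingers":[0,0,0,0,0,0,0,0]}'
python3 -m creep '{"offset":[[0,0,0],[0,0,0],[0,0,0],[0,0,0],[0,0,0],[0,0,0],[0,0,0],[0,0,0]],"angular":[[0,0,0],[0,0,0],[0,0,0],[0,0,0],[0,0,0],[0,0,0],[0,0,0],[0,0,0]],"fingers":[0,0,0,0,0,0,0,0]}'
python3 - <<'E'
from workcell import r,eyes
from h import *
s=r.state();R=cv2.Rodrigues(s['eef_rot'])[0];print(s['tcp_pos'],np.arctan2(-R[1,0],-R[0,0]),R[:,2],s['ft_force'])
E
```

```text
clock: 9.72
tcp_pos: [0.5342, 0.2061, 0.1847]
eef_rot: [-0.103, -3.14, -0.001]
ft_force: [-0.3, 0.1, -2.9]
width: 0.0384
grasp_force: 82.6
clock: 10.38
tcp_pos: [0.5337, 0.2034, 0.0865]
eef_rot: [-0.107, -3.138, 0.001]
ft_force: [-0.0, -0.8, -1.2]
width: 0.0381
grasp_force: 82.6
clock: 11.05
tcp_pos: [0.5345, 0.2041, 0.0879]
eef_rot: [0.106, 3.14, 0.0]
ft_force: [-0.2, 0.9, -1.5]
width: 0.0385
grasp_force: 82.6
[0.53449231 0.20414817 0.08786123] -0.06722924987155363 [ 6.89137977e-05  7.44662633e-06 -9.99999998e-01] [-0.23170833  0.91131084 -1.4519255 ]
```

```bash
python3 -m creep '{"offset":[[0.001,0,0.003],[0,0,0.005],[0,0,0.004],[0,0,0.003],[0,0,0.003],[0,0,0.003],[0,0,0.002],[0,0,0]],"angular":[[0,0,0],[0,0,0],[0,0,0],[0,0,0],[0,0,0],[0,0,0],[0,0,0],[0,0,0]],"fingers":[0,0,0,0,0,0,0,0]}'
python3 - <<'E'
from workcell import r,eyes
from h import *
c=eyes.capture('scene')
cv2.imwrite('pics/s2.png',cv2.resize(c['pixels'][190:310,320:470,::-1],None,fx=5,fy=5,interpolation=cv2.INTER_CUBIC))
s=r.state();print(s['tcp_pos'],s['ft_force'],s['ft_torque'])
E
```

```text
clock: 11.72
tcp_pos: [0.533, 0.2041, 0.064]
eef_rot: [-0.106, -3.139, 0.0]
ft_force: [-0.0, 0.5, -2.3]
width: 0.0383
grasp_force: 82.6
[0.53320693 0.20410676 0.06440095] [ 0.72891157 -0.51991222 -1.57480491] [-0.04533277  0.06009575  0.01514081]
```

Underside is 4 mm below the dowel tips with no contact force, so both dowels are in their holes. I'll go on down.

```bash
python3 -m creep '{"offset":[[0,0,0.001],[0,0,0.001],[0,0,0.001],[0,0,0.001],[0,0,0.001],[0,0,0.001],[0,0,0],[0,0,0]],"angular":[[0,0,0],[0,0,0],[0,0,0],[0,0,0],[0,0,0],[0,0,0],[0,0,0],[0,0,0]],"fingers":[0,0,0,0,0,0,0,0]}' 110
python3 -m creep '{"offset":[[0,0,0.001],[0,0,0.001],[0,0,0.001],[0,0,0.0005],[0,0,0.0005],[0,0,0],[0,0,0],[0,0,0]],"angular":[[0,0,0],[0,0,0],[0,0,0],[0,0,0],[0,0,0],[0,0,0],[0,0,0],[0,0,0]],"fingers":[0,0,0,0,0,0,0,0]}'
python3 -c "
from workcell import r;s=r.state();print(s['tcp_pos'],s['ft_force'],s['ft_torque'])"
```

```text
clock: 12.43
tcp_pos: [0.5336, 0.2042, 0.0595]
eef_rot: [0.106, 3.139, 0.0]
ft_force: [-1.7, -0.3, 1.8]
width: 0.0382
grasp_force: 114.3
clock: 13.1
tcp_pos: [0.5337, 0.2042, 0.0556]
eef_rot: [0.106, 3.139, 0.0]
ft_force: [-3.2, -0.7, 5.7]
width: 0.0376
grasp_force: 114.8
[0.53366897 0.20422722 0.05559936] [-3.1820565  -0.73168187  5.69619555] [-0.18906015  0.62728073  0.06219738]
```

```bash
python3 -m creep '{"offset":[[0.0003,0,0.0005],[0.0002,0,0.0005],[0,0,0.0005],[0,0,0.0005],[0,0,0.0005],[0,0,0],[0,0,0],[0,0,0]],"angular":[[0,0,0],[0,0,0],[0,0,0],[0,0,0],[0,0,0],[0,0,0],[0,0,0],[0,0,0]],"fingers":[0,0,0,0,0,0,0,0]}'
python3 -m creep '{"offset":[[0,0,0.0005],[0,0,0.0005],[0,0,0],[0,0,0],[0,0,0],[0,0,0],[0,0,0],[0,0,0]],"angular":[[0,0,0],[0,0,0],[0,0,0],[0,0,0],[0,0,0],[0,0,0],[0,0,0],[0,0,0]],"fingers":[0,0,0,0,0,0,0,0]}'
python3 -c "
from workcell import r;s=r.state();print(s['tcp_pos'],s['ft_force'],s['ft_torque'])"
```

```text
clock: 13.77
tcp_pos: [0.5336, 0.2042, 0.0537]
eef_rot: [0.106, 3.138, 0.0]
ft_force: [-2.7, -1.2, 6.8]
width: 0.0379
grasp_force: 115.0
clock: 14.43
tcp_pos: [0.5337, 0.2043, 0.0534]
eef_rot: [0.106, 3.138, 0.0]
ft_force: [-3.8, 0.0, 10.4]
width: 0.0376
grasp_force: 116.0
[0.53367962 0.20425283 0.05339939] [-3.82805414  0.01739767 10.37579923] [-0.38275381  0.88937868 -0.04353559]
```

```bash
python3 -m creep '{"offset":[[0.0003,0,0.0005],[0.0003,0,0.0005],[0,0,0.0005],[0,0,0.0005],[0,0,0],[0,0,0],[0,0,0],[0,0,0]],"angular":[[0,0,0],[0,0,0],[0,0,0],[0,0,0],[0,0,0],[0,0,0],[0,0,0],[0,0,0]],"fingers":[0,0,0,0,0,0,0,0]}'
python3 - <<'E'
from workcell import r
from h import *
s=r.state();print(s['tcp_pos'],s['ft_force'],s['ft_torque'],cv2.Rodrigues(s['eef_rot'])[0][:,2])
E
```

```text
clock: 15.1
tcp_pos: [0.5337, 0.2042, 0.0534]
eef_rot: [0.106, 3.136, 0.0]
ft_force: [-5.8, -2.0, 15.8]
width: 0.0377
grasp_force: 116.4
[0.53369264 0.20424383 0.05338121] [-5.8340729  -2.04789393 15.81531604] [-0.57202322  1.35211431 -0.09700507] [ 3.93511854e-03  4.42391055e-05 -9.99992256e-01]
```

Seated: z has stopped at the expected 53.4 mm and the force is rising. The tool leans 0.004 rad and there is a side force, so I'll level it and relieve that force.

```bash
python3 -m creep '{"offset":[[0.0005,0,0],[0.0005,0,0],[0.0005,0,0],[0,0,0],[0,0,0],[0,0,0],[0,0,0],[0,0,0]],"angular":[[0,0.002,0],[0,0.002,0],[0,0.002,0],[0,0,0],[0,0,0],[0,0,0],[0,0,0],[0,0,0]],"fingers":[0,0,0,0,0,0,0,0]}'
python3 - <<'E'
from workcell import r
from h import *
s=r.state();print(s['tcp_pos'],s['ft_force'],s['ft_torque'],cv2.Rodrigues(s['eef_rot'])[0][:,2])
E
```

```text
clock: 15.77
tcp_pos: [0.5336, 0.2043, 0.0534]
eef_rot: [0.106, 3.139, 0.0]
ft_force: [-2.8, -1.9, 13.9]
width: 0.0379
grasp_force: 116.4
[0.53364555 0.20426401 0.05340665] [-2.81969783 -1.87721364 13.94116137] [-0.54198523  0.62769462  0.0369378 ] [ 8.95957952e-04  2.83908180e-04 -9.99999558e-01]
```

```bash
python3 -m creep '{"offset":[[0.0005,-0.0004,0.001],[0.0005,-0.0003,0.001],[0.0005,0,0.001],[0,0,0],[0,0,0],[0,0,0],[0,0,0],[0,0,0]],"angular":[[0,0.002,0],[0,0.002,0],[0,0.002,0],[0,0,0],[0,0,0],[0,0,0],[0,0,0],[0,0,0]],"fingers":[0,0,0,0,0,0,0,0]}'
python3 - <<'E'
from workcell import r,eyes
from h import *
c=eyes.capture('scene')
cv2.imwrite('pics/s3.png',cv2.resize(c['pixels'][200:310,330:460,::-1],None,fx=5,fy=5,interpolation=cv2.INTER_CUBIC))
s=r.state();print(s['tcp_pos'],s['ft_force'],s['ft_torque'],cv2.Rodrigues(s['eef_rot'])[0][:,2])
E
```

```text
clock: 16.43
tcp_pos: [0.5336, 0.2042, 0.0534]
eef_rot: [-0.106, -3.139, -0.003]
ft_force: [-5.0, -2.9, 21.9]
width: 0.038
grasp_force: 117.6
[0.53362847 0.20425089 0.05336838] [-4.61338148 -2.46340684 22.06711519] [-0.77548587  0.97807942 -0.03638244] [-9.73034812e-04  1.73634922e-03 -9.99998019e-01]
```

View pics/s3.png

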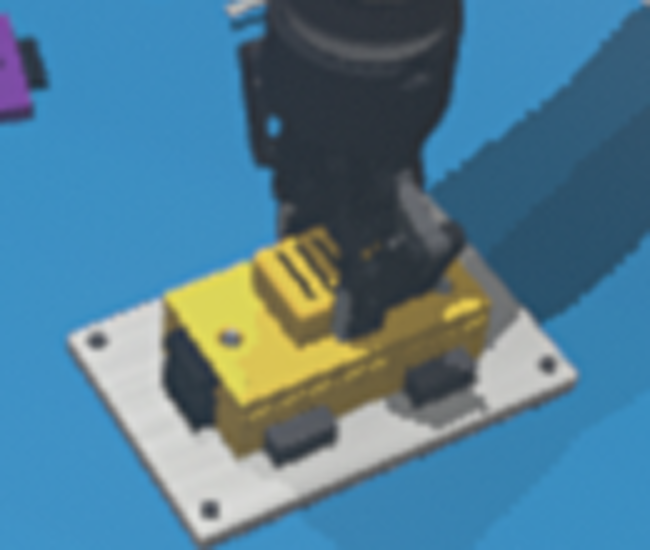

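The housing looks shut, with a thin even seam along the near side and black end over black end. One last trim to level the small roll.

```bash
python3 -m creep '{"offset":[[0,-0.0005,0],[0,-0.0005,0],[0,0,0],[0,0,0],[0,0,0],[0,0,0],[0,0,0],[0,0,0]],"angular":[[0.0015,0,0],[0.0015,0,0],[0,0,0],[0,0,0],[0,0,0],[0,0,0],[0,0,0],[0,0,0]],"fingers":[0,0,0,0,0,0,0,0]}'
python3 - <<'E'
from workcell import r,eyes
from h import *
s=r.state();z=cv2.Rodrigues(s['eef_rot'])[0][:,2];print(s['tcp_pos'],s['ft_force'],s['ft_torque'],z)
if abs(s['tcp_pos'][2]-.0534)<.0003 and 14<s['ft_force'][2]<35 and np.hypot(*z[:2])<.0025: print(r.hand_in())
E
```

```text
clock: 17.15
tcp_pos: [0.5336, 0.2043, 0.0534]
eef_rot: [-0.105, -3.139, -0.002]
ft_force: [-4.2, -0.0, 21.5]
width: 0.0381
grasp_force: 117.3
[0.53359388 0.20426106 0.05335006] [-4.16824852 -0.02442576 21.49745938] [-0.17838151  0.87318136 -0.080606  ] [-0.0010873   0.00107514 -0.99999883]
the job is handed in; nothing more can be done
None
```

I handed the job in at about 17 s. The yellow cover is on both dowels, black end over black end, and the arm is still pressing it shut with about 21 N. The final picture shows an even seam on the sides that can be seen; the judge's verdict wasn't shown.

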